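# Press the cover of a specimen cell home

### The job

Take the green-handled pusher out of its white stand and, with its black foot, press the orange cover straight down into the well of the blue specimen cell until it clicks fully home. Once it is home keep leaning on it with about 15 N for half a second to set the seal, never more than 25 N, and never push the cover with the gripper itself. Then put the pusher back upright in its stand, and leave everything else on the table where it is.

Things in the scene. Friction and masses are not known exactly. Their poses are not given: they have to be found in the camera images.
- cell: Blue specimen cell, fixed to the table: a block 96 x 96 x 26 mm high with a round well 52.5 mm in diameter and 14 mm deep in its top. Origin at the centre of its underside, on the table, z up. Four sprung steel balls in the well's wall let the cover pass with a click and hold it down. It stands on the left or right of the table, the pusher's stand on the other side.
- cell_seat (a point): Centre of the flat floor of the cell's well, 12 mm above the table; the underside of the cover rests here when it is home, its top then flush with the top of the block.
- cap: Orange cover with a pale window, a stepped disc, 50 g: flange 50 mm in diameter and 8 mm thick with bevelled rims, on it a boss 38 mm in diameter; 14 mm high in all. Origin at the centre of its underside, z up. It starts level in the mouth of the well, resting on the balls, its underside 10 mm above the well's floor.
- cap_top (a point): Centre of the cover's flat top, where to press. Pressed there the cover resists with some 4 to 10 N over the first 2 to 4 mm, in one or two bumps, then clicks past the balls and drops ahead of the pusher; the hard floor of the well stops it after 10 mm in all, and there the force rises steeply.
- pusher: Green pusher, 180 g: round upright handle on a collar 46 mm in diameter and 8 mm thick; below the collar a bright shank 26 mm in diameter and 28 mm long, below it a black round foot 24 mm in diameter, flat underneath. Origin on the axis at the collar's underside, z up. The foot's screw was left at an unknown setting: see the grip point.
- pusher_grip (a point): Point on the axis of the pusher's handle, 42 mm above its origin, good to grip at. The handle is 32 mm in diameter, from 8 to 64 mm above the origin. The foot's underside lies anywhere from 36 to 60 mm below the origin, differently each time and not measured; its screw is stiff and does not shift under the press.
- stand: White stand for the pusher, fixed to the table: a plate 90 x 90 x 12 mm on four legs over a grey base, top 70 mm above the table, with a through hole 34 mm in diameter at its centre in which the shank and foot hang while the collar rests on the plate; 64 mm free under the plate's top. Origin at the centre of its underside, on the table, z up.
- stand_seat (a point): Centre of the stand's hole at the height of its top face, 70 mm above the table; the pusher's origin is here when it is put away.
- spray: Bystander: clear spray bottle with a black top, 48 mm in diameter, 150 mm tall. Origin at its underside.
- pot: Bystander: clear open pot, 92 mm in diameter, 45 mm tall. Origin at its underside.
- tweezers: Bystander: white plastic tweezers lying flat, 120 mm long, 8 mm thick, lengthwise along their own x. Origin at the middle on the table.
- brush: Bystander: brush lying flat, 170 mm long. Origin on the table below its middle.
- clearbox: Bystander: clear open box 70 x 70 x 50 mm. Origin at its underside.
- sparecap: Bystander: yellow spare cover, same form as the orange one, lying on the table; to be left alone. Origin at its underside.
- jar: Bystander: jar with a white lid, 60 mm in diameter, 70 mm tall. Origin at its underside.

How it is judged (in metres and radians):
On the way, in this order (a step that is already met when the one before it is completed fails the run):
1. the pusher is lifted clear out of its stand, the cover still proud of the cell (z of pusher in the frame of stand_seat above 0.04 m and z of cap in the frame of cell_seat above 0.006 m), for 0.1 s.
2. the cover is home and the pusher leans on it with 10 N or more (z of cap in the frame of cell_seat below 0.0015 m and horizontal distance between cap and cell_seat below 0.003 m and angle between cap's own z axis and vertical below 0.04 rad and contact force between pusher and cap above 10 N), for 0.3 s.
At the end, for the whole second after the job is handed in: The orange cover is fully home in the cell's well (underside within 1.5 mm of the well's floor, within 3 mm of its centre, level to 0.04 rad); the pusher is back in its stand, collar resting on the plate (within 3 mm in height, 6 mm of the hole's centre, upright to 0.06 rad); both are at rest (z of cap in the frame of cell_seat below 0.0015 m and horizontal distance between cap and cell_seat below 0.003 m and angle between cap's own z axis and vertical below 0.04 rad and horizontal distance between pusher and stand_seat below 0.006 m and z of pusher in the frame of stand_seat between -0.003 and 0.003 m and angle between pusher's own z axis and vertical below 0.06 rad and linear speed of each of pusher, cap below 0.02 m/s); the robot touches nothing.
It fails at once if the pusher presses the cover with more than 25 N (contact force between pusher and cap above 25 N).
It fails at once if the gripper or arm pushes the cover itself (contact force between any of the fingers, the arm and cap above 1 N).
It fails at once if a bystander is shifted by more than 30 mm (distance of any of spray, pot, tweezers, brush, clearbox, sparecap, jar from where it was at the start of the episode above 0.03 m).
It also fails if it takes over 58 s, if anything falls off the work surface, if the arm or the gripper's body presses on something with over 40 N, if the wrist force passes 120 N, or if a joint passes its speed limit or range.

### The arm

A 7-joint arm with a two-finger parallel gripper is mounted at the origin on the work surface. World frame = base frame: x ahead of the robot, y to its left, z up, the work surface at z = 0. Lengths are in m, angles in degrees, forces in N, time in s.
With the tool pointing down it reaches from about 0.425 to 0.875 m from the base axis. Payload 4.7 kg.
Tool frame: the origin (TCP) lies at the very end of the fingers, on their centre line; the grasp point (between the pads) lies 19 mm behind it; z points along the fingers, y is the direction in which the jaws open and shut (so a half turn about z gives the same grasp; the last joint's range is limited). The gripper opens to 87 mm and grips with 3 to 60 N. Pads are 19 mm wide; open, the fingers measure 117 mm over their backs; the gripper's body (75 mm by 190 mm) begins 51 mm behind the grasp point.
Start: joints at [-75.166, 18.392, -4.016, 83.108, 1.295, 78.541, -3.26], TCP at [0.158, 0.631, 0.223] pointing down, gripper open.
Joint ranges: [-163.93, 163.93], [-17.29, 119.83], [-79.2, 71.16], [3.27, 140.29], [-89.18, 269.18], [5.43, 117.66], [-154.24, 154.24]. Speed limits (degrees/s): [147.25, 147.25, 180, 180, 180, 180, 180].

### API

Orientations are given as [roll, pitch, yaw] about the fixed x, y, z axes, in that order (R = Rz(yaw) Ry(pitch) Rx(roll)).
In Python, from cell import * gives the robot as it stands.
- The arm moves only by the tool drive_tool, never from a script. Its argument "moves" is text: rows parted by semicolons, each of 5 numbers parted by spaces: the shift along the tool's x, y, z in m, then the turn about the tool's z in degrees, then the gripper's target within -1 to 1 (fully open at 1, half-way at 0, shut at -1). In form: x y z yaw fingers; .... A call has exactly 8 rows; each row is the pose to reach, as a shift and turn from the pose commanded when the call began, along the tool's axes at that moment; what a row does not reach only later rows make up. A row lasts 1/10 s, in which the tool goes at most 50 mm and 8.59 degrees, less where a joint would pass 70% of its speed; a pose out of reach is approached as far as the arm can. A call with a gripper value outside its range is refused whole. The fingers move at their own pace and stop on an object; "grip_force" is the grip in N (left out, the last holds). Time passes only in rows, so rows that repeat a pose let the fingers close, or fill a call up. It gives the time, the measured TCP pose, the force and the opening at its end, in the units of the state.
- get_obs(): the state, without advancing time (a new reading comes with each control period).
- read_camera(name): name is "side" or "top" or "wrist"; returns (picture, depth): 384x512x3 uint8, red, green, blue; 384x512 float32, m along the optical axis (not along the pixel's ray), 0 where there is no reading.
- calibration(name): a dict with "intrinsics" (3x3 intrinsics, pixels), "k1" (the pictures are not rectified: a ray, as slopes to the right and down, at radius r is drawn at 1 + k1 r^2 times it, then the intrinsics apply), "cam_to_world" (4x4, takes a point from camera to world coordinates); the wrist camera has in their place "T_tool_cam" (4x4, takes a point from camera to tool coordinates, whose origin is the TCP and whose axes are the flange's). Camera axes: x right, y up, looking along -z (the intrinsics and any distortion apply to the point x, -y, -z); pixel columns grow to the right and rows downward; lengths in m; the calibration is good to about 2 mm. A picture is of the moment at which its call begins: read the wrist's pose just before it. calibration takes no time and is no camera call.
- sign_off(): hands the job in, once; it reports no verdict.
Trained networks look in the newest picture that a camera, given by its name, has taken for a name from the list of things; names that differ only in an ending like _2 or _b are one class to them, and where a whole thing is asked for, a point or a joint stands for the part that bears it (a point fixed in the world has none). Each returns a list of dicts, best first, with "conf" (0 to 1); they miss things now and then, are a little off and sometimes report something else, mostly with a low value. They report only what shows in the picture. A call takes as long as a camera call.
- search_frame(camera, name): "uv" ([column, row] in pixels, amid what is visible of it).
- pinpoint(camera, name): "uv" ([column, row] in pixels: a listed point, or the origin of a listed thing).
The state is a dict: "time_s": time; "qpos": joint angles; "joint_velocities": joint speeds; "effort": joint torques, N m; "tool_pos": TCP position; "tool_rot": TCP orientation; "force": force on the tool from outside, world axes, zero at the start; "wrist_torque": the same for the moment, N m; "grip_width": finger opening in m.
Only numpy, scipy, OpenCV 4.12 (cv2) and the standard library are available. Lean on these libraries where they do the work, as an engineer would, in place of code of your own. Each camera call takes 0.05 s, during which the arm holds its last target. There are 200 camera calls.

## Working session

There is one attempt and no reset: what is moved stays moved. The work goes in short steps, Python scripts to look and compute and a tool call to move; the robot and the scene stay as the last step left them, time stands still between calls to the robot, and variables do not carry over. Pictures are saved under pics/ and viewed, about 8 in all and at most 12, crops included, and the job is handed in when it is done.

Besides the shell and the picture viewer there is one more tool, called after ">>>" as name(argument=value, ...), one argument or row to a line, values as JSON. drive_tool: Moves the arm, as the interface text tells. Its arguments: {"type":"object","properties":{"moves":{"type":"string"},"grip_force":{"type":"number"}},"required":["moves"]}

```bash
ls; mkdir -p pics
cat > h.py <<'E'
from cell import *
import numpy as np, cv2
from scipy.spatial.transform import Rotation as R
def c2w(cam,obs=None):
    c=calibration(cam)
    if 'cam_to_world' in c: return c,np.array(c['cam_to_world'])
    o=obs or get_obs(); T=np.eye(4); T[:3,:3]=R.from_euler('xyz',o['tool_rot'],degrees=True).as_matrix(); T[:3,3]=o['tool_pos']
    return c,T@np.array(c['T_tool_cam'])
def ray(c,uv):
    K=np.array(c['intrinsics']); d=np.array([(uv[0]-K[0,2])/K[0,0],(uv[1]-K[1,2])/K[1,1]]); s=d.copy()
    for _ in range(20): s=d/(1+c['k1']*(s@s))
    return np.array([s[0],-s[1],-1.])
def atz(c,T,uv,z):
    d=T[:3,:3]@ray(c,uv); o=T[:3,3]; return o+d*(z-o[2])/d[2]
def cloud(c,T,dep):
    K=np.array(c['intrinsics']); v,u=np.mgrid[0:dep.shape[0],0:dep.shape[1]]
    d=np.stack([(u-K[0,2])/K[0,0],(v-K[1,2])/K[1,1]],-1); s=d.copy()
    for _ in range(20): s=d/(1+c['k1']*(s**2).sum(-1,keepdims=True))
    p=np.stack([s[...,0],-s[...,1],-np.ones(dep.shape)],-1)*dep[...,None]
    return p@T[:3,:3].T+T[:3,3]
E
python3 - <<'E'
from h import *
o=get_obs(); print(o)
for cam in ['top','side']:
    im,dep=read_camera(cam); cv2.imwrite(f'pics/{cam}0.png',im[...,::-1]); np.savez(f'{cam}0.npz',im=im,dep=dep)
    c,T=c2w(cam); print(cam,T[:3,3].round(3),c['k1'])
    for n,z in [('cell_seat',.012),('cap_top',.036),('pusher_grip',.112),('stand_seat',.07),('cap',.022),('pusher',.07)]:
        print(n,[(np.round(r['uv'],1),round(r['conf'],2),atz(c,T,r['uv'],z).round(4)) for r in pinpoint(cam,n)[:2]])
im=[cv2.imread(f'pics/{c}0.png') for c in('top','side')]
cv2.imwrite('pics/both0.png',cv2.resize(np.vstack(im),None,fx=.78,fy=.78))
E
```

```text
pics
{'time_s': 0.0, 'qpos': array([-75.16847438,  18.44059884,  -4.01404519,  83.1768218 ,
         1.29482089,  78.53955834,  -3.2615532 ]), 'joint_velocities': array([-0.10994043, -0.00309793,  0.0124085 , -0.00061147,  0.00068615,
        0.04163688,  0.02607977]), 'effort': array([ 9.40678115e-05, -4.91308486e+01, -4.03863313e-01, -3.12518513e+01,
       -6.39512180e-02,  4.43314039e-02,  1.90667220e-04]), 'tool_pos': array([0.15743746, 0.63006503, 0.22142704]), 'tool_rot': array([-1.79888249e+02,  6.07006056e-03,  1.65975273e+02]), 'force': array([-0.48705985, -0.64524238, -0.21475306]), 'wrist_torque': array([-0.03658166, -0.01752646, -0.061196  ]), 'grip_width': 0.08729468015616644}
top [0.409 0.048 1.414] -0.12322941216306044
cell_seat [(array([311.1, 191.9]), 0.9, array([ 0.5886, -0.1792,  0.012 ]))]
cap_top [(array([370.8, 194.8]), 0.75, array([ 0.5725, -0.3843,  0.036 ])), (array([312.5, 190.9]), 0.54, array([ 0.589 , -0.1803,  0.036 ]))]
pusher_grip [(array([206.6, 215.6]), 0.54, array([0.5038, 0.176 , 0.112 ]))]
stand_seat [(array([205.8, 217.3]), 0.75, array([0.5012, 0
[... 219 characters left out ...]
.07  ]))]
side [ 0.548 -0.614  0.78 ] 0.01881302422257568
cell_seat [(array([257.1, 275.9]), 0.84, array([ 0.591, -0.183,  0.012]))]
cap_top [(array([259.5, 270.4]), 0.62, array([ 0.5969, -0.1828,  0.036 ])), (array([256.5, 275.4]), 0.31, array([ 0.5884, -0.1951,  0.036 ]))]
pusher_grip [(array([215.4, 147.4]), 0.61, array([0.5117, 0.1857, 0.112 ])), (array([239.6, 124.9]), 0.47, array([0.5895, 0.2838, 0.112 ]))]
stand_seat [(array([288.6, 157.7]), 0.66, array([0.7241, 0.1626, 0.07  ])), (array([219.7, 161.5]), 0.57, array([0.52  , 0.1704, 0.07  ]))]
cap [(array([258.9, 273.7]), 0.53, array([ 0.5954, -0.1833,  0.022 ]))]
pusher [(array([214.4, 162.5]), 0.87, array([0.5043, 0.1679, 0.07  ]))]
```

View pics/both0.png

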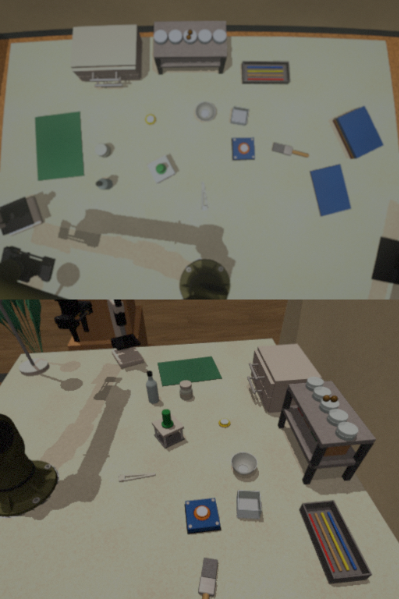

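The top half shows the stand with the green pusher at about (162,168), the blue cell with the orange cover at (243,149), and the spray at (103,184). The side half shows the pusher at (167,418) and the cell at (202,515). Next I'll refine these by colour and depth.

Run:
```python
from h import *
for cam in ['top','side']:
    d=np.load(f'{cam}0.npz'); im,dep=d['im'],d['dep']; c,T=c2w(cam); P=cloud(c,T,dep)
    hsv=cv2.cvtColor(im,cv2.COLOR_RGB2HSV); h,s,v=[hsv[...,i].astype(int) for i in range(3)]
    near=lambda x,y,r:(abs(P[...,0]-x)<r)&(abs(P[...,1]-y)<r)&(dep>0)
    def rep(n,m):
        p=P[m]; print(cam,n,m.sum(),'mid',((p[:,:2].min(0)+p[:,:2].max(0))/2).round(4),'med',np.median(p,0).round(4),'z',np.percentile(p[:,2],[2,98]).round(3))
    g=near(.507,.178,.07)
    rep('green',g&(h>40)&(h<85)&(s>100))
    rep('greentop',g&(h>40)&(h<85)&(s>100)&(P[...,2]>.126))
    rep('stand',g&(s<80)&(P[...,2]>.06)&(P[...,2]<.078))
    q=near(.59,-.181,.08)
    rep('blue',q&(h>95)&(h<130)&(s>120)&(P[...,2]>.018))
    rep('orange',q&(h<20)&(s>120)&(v>100))
    m=(q&(h>95)&(h<130)&(s>120)&(P[...,2]>.018)); print(cv2.minAreaRect(P[m][:,:2].astype(np.float32)*1000))
    m=(g&(s<80)&(P[...,2]>.06)&(P[...,2]<.078)); print(cv2.minAreaRect(P[m][:,:2].astype(np.float32)*1000))
    for n,z in [('spray',.0),('pot',0),('clearbox',0),('jar',0),('sparecap',0)]:
        print(n,[(round(r['conf'],2),atz(c,T,r['uv'],z).round(3)[:2]) for r in pinpoint(cam,n)[:1]])
```

```text
top green 69 mid [0.5025 0.1807] med [0.5011 0.179  0.1333] z [0.074 0.139]
top greentop 57 mid [0.504  0.1793] med [0.5042 0.179  0.1339] z [0.128 0.139]
top stand 597 mid [0.5062 0.1824] med [0.5053 0.1823 0.0696] z [0.064 0.077]
top blue 259 mid [ 0.5933 -0.18  ] med [ 0.5833 -0.1786  0.0253] z [0.02  0.031]
top orange 26 mid [ 0.5915 -0.1772] med [ 0.5804 -0.1675  0.0295] z [0.024 0.036]
((593.0357666015625, -180.24986267089844), (84.43486785888672, 86.46768951416016), 1.053714394569397)
((506.0725402832031, 182.99139404296875), (92.03150177001953, 87.59911346435547), 28.033981323242188)
spray [(0.52, array([0.439, 0.43 ]))]
pot [(0.76, array([0.764, 0.   ]))]
clearbox [(0.86, array([ 0.75 , -0.157]))]
jar [(0.68, array([0.585, 0.439]))]
sparecap [(0.54, array([0.747, 0.239]))]
side green 241 mid [0.5042 0.1714] med [0.5054 0.1661 0.1045] z [0.076 0.137]
side greentop 69 mid [0.5049 0.1752] med [0.5056 0.1708 0.1344] z [0.127 0.137]
side stand 529 mid [0.5054 0.1817] med [0.5057 0.1635 0.0702] z [0.061 0.074]
side blue 986 mid [ 0.5941 -0.1856] med [ 0.5924 -0.1956  0.0265] z [0.02  0.029]
side orange 139 mid [ 0.5944 -0.1873] med [ 0.5912 -0.1967  0.0298] z [0.025 0.036]
((593.9503784179688, -185.17111206054688), (94.09320068359375, 94.81764221191406), 0.990091860294342)
((505.39605712890625, 180.34902954101562), (91.41140747070312, 93.79225158691406), 28.05191993713379)
spray [(0.57, array([0.437, 0.441]))]
pot [(0.73, array([ 0.775, -0.014]))]
clearbox [(0.74, array([ 0.586, -0.166]))]
jar [(0.79, array([0.592, 0.458]))]
sparecap [(0.72, array([0.734, 0.242]))]
```

>>> drive_tool(
  moves="-0.05 -0.04 -0.03 0 1;-0.09 -0.07 -0.04 0 1;-0.13 -0.105 -0.04 0 1;-0.17 -0.135 -0.04 0 1;-0.21 -0.165 -0.04 0 1;-0.25 -0.2 -0.04 0 1;-0.29 -0.23 -0.04 0 1;-0.33 -0.26 -0.04 0 1",
)

```text
time_s: 2.0
tool_pos: [0.3988, 0.3176, 0.263]
tool_rot: [179.9, 0.0, 166.0]
force: [1.0, 0.3, 0.6]
grip_width: 0.0874
```

>>> drive_tool(
  moves="-0.04 -0.03 0 0 1;-0.08 -0.06 0 0 1;-0.115 -0.09 0 0 1;-0.115 -0.09 0 0 1;-0.115 -0.09 0 0 1;-0.115 -0.09 0 0 1;-0.115 -0.09 0 0 1;-0.115 -0.09 0 0 1",
)

```text
time_s: 2.8
tool_pos: [0.487, 0.2055, 0.2625]
tool_rot: [180.0, -0.0, 166.1]
force: [-0.1, 0.4, 0.9]
grip_width: 0.0872
```

```bash
cat > w.py <<'E'
from h import *
import sys
def look(name,pts):
    o=get_obs(); im,dep=read_camera('wrist'); cv2.imwrite(f'pics/{name}.png',im[...,::-1]); np.savez(name+'.npz',im=im,dep=dep)
    c,T=c2w('wrist',o); print(o['time_s'],o['tool_pos'].round(4),o['tool_rot'].round(2),o['qpos'].round(1),'cam',T[:3,3].round(3))
    for n,z in pts: print(n,[(np.round(r['uv'],1),round(r['conf'],2),atz(c,T,r['uv'],z).round(4)) for r in pinpoint('wrist',n)[:2]])
    return o,im,dep,c,T,cloud(c,T,dep)
E
python3 - <<'E'
from w import *
o,im,dep,c,T,P=look('w1',[('pusher_grip',.112),('pusher',.07),('stand_seat',.07)])
hsv=cv2.cvtColor(im,cv2.COLOR_RGB2HSV); h,s,v=[hsv[...,i].astype(int) for i in range(3)]
m=(h>40)&(h<85)&(s>100)&(dep>0)
for lo,hi in[(.128,.15),(.08,.126),(.074,.082)]:
    p=P[m&(P[...,2]>lo)&(P[...,2]<hi)]
    if len(p): print(lo,len(p),((p.min(0)+p.max(0))/2).round(4),np.median(p,0).round(4),cv2.minEnclosingCircle(p[:,:2].astype(np.float32)*1000))
E
```

```text
2.8 [0.487  0.2055 0.2625] [ 1.7999e+02 -1.0000e-02  1.6612e+02] [-44.5   2.2  19.4  97.5  -0.8  80.4  51.1] cam [0.405 0.224 0.425]
pusher_grip [(array([236.2, 195.6]), 0.58, array([0.5099, 0.1761, 0.112 ]))]
pusher [(array([237.3, 181.6]), 0.73, array([0.5041, 0.1765, 0.07  ]))]
stand_seat [(array([242.7, 181.4]), 0.89, array([0.5057, 0.184 , 0.07  ]))]
0.128 509 [0.5023 0.1798 0.1324] [0.5013 0.1791 0.1344] ((502.42852783203125, 179.1664276123047), 15.406134605407715)
0.08 181 [0.4938 0.1774 0.103 ] [0.4913 0.1876 0.1033] ((499.9307556152344, 177.49044799804688), 17.331865310668945)
0.074 240 [0.5013 0.1784 0.0792] [0.4922 0.1853 0.0784] ((503.120849609375, 178.70277404785156), 21.499773025512695)
```

View pics/w1.png

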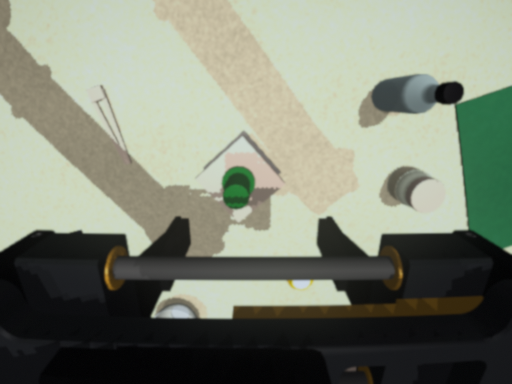

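The wrist view shows the pusher's handle at about (238,186) between the open fingers. The spray is at (420,95) and the jar at (420,190), both clear of the path. I'll centre over the handle, go down and grip.

>>> drive_tool(
  moves="-0.0225 -0.022 0 0 1;-0.0225 -0.022 0.02 0 1;-0.0225 -0.022 0.06 0 1;-0.0225 -0.022 0.1 0 1;-0.0225 -0.022 0.14 0 1;-0.0225 -0.022 0.17 0 1;-0.0225 -0.022 0.17 0 1;-0.0225 -0.022 0.17 0 1",
)

```text
time_s: 3.8
tool_pos: [0.5044, 0.1774, 0.0931]
tool_rot: [-180.0, 0.0, 166.0]
force: [-0.1, 0.0, 1.2]
grip_width: 0.0868
```

>>> drive_tool(
  moves="0 0 0 0 -1;0 0 0 0 -1;0 0 0 0 -1;0 0 0 0 -1;0 0 0 0 -1;0 0 0 0 -1;0 0 0 0 -1;0 0 0 0 -1",
  grip_force=60,
)

```text
time_s: 4.6
tool_pos: [0.5043, 0.1777, 0.0926]
tool_rot: [180.0, 0.0, 166.0]
force: [0.9, -0.6, -0.9]
grip_width: 0.0311
```

>>> drive_tool(
  moves="0 0 -0.02 0 -1;0 0 -0.06 0 -1;0 0 -0.1 0 -1;0 0 -0.13 0 -1;-0.01 -0.02 -0.13 0 -1;-0.03 -0.055 -0.13 0 -1;-0.05 -0.095 -0.13 0 -1;-0.07 -0.135 -0.13 0 -1",
)

```text
time_s: 5.4
tool_pos: [0.5392, 0.0281, 0.2223]
tool_rot: [-180.0, -0.0, 166.0]
force: [0.3, 0.5, -1.4]
grip_width: 0.0311
```

>>> drive_tool(
  moves="-0.02 -0.035 0 0 -1;-0.04 -0.075 0 0 -1;-0.06 -0.11 0 0 -1;-0.08 -0.15 0 0 -1;-0.095 -0.18 0 0 -1;-0.104 -0.193 0 0 -1;-0.104 -0.193 0 0 -1;-0.104 -0.193 0 0 -1",
)

```text
time_s: 6.2
tool_pos: [0.5932, -0.1822, 0.2218]
tool_rot: [180.0, -0.1, 166.0]
force: [0.4, 0.3, -2.4]
grip_width: 0.031
```

Run:
```python
from w import *
print(get_obs()['force'])
o,im,dep,c,T,P=look('w2',[('cell_seat',.012),('cap_top',.036),('pusher_grip',.2),('cell',0)])
hsv=cv2.cvtColor(im,cv2.COLOR_RGB2HSV); h,s,v=[hsv[...,i].astype(int) for i in range(3)]
m=(h>95)&(h<130)&(s>110)&(dep>0)&(P[...,2]>.02)&(P[...,2]<.032)&(abs(P[...,0]-.59)<.08)&(abs(P[...,1]+.18)<.08)
if m.any(): print(m.sum(),cv2.minAreaRect(P[m][:,:2].astype(np.float32)*1000))
s,d=read_camera('side'); np.savez('s2.npz',im=s,dep=d)
crop=s[90:330,170:350]; big=cv2.resize(crop,None,fx=1.6*1.0,fy=1.6)
cv2.imwrite('pics/c2.png',np.hstack([cv2.resize(im,(512,384)),big])[...,::-1])
```

```text
[ 0.37726703  0.26694888 -2.39948567]
6.2 [ 0.5932 -0.1822  0.2218] [ 1.7997e+02 -9.0000e-02  1.6598e+02] [-15.8  16.9  37.7  88.8 -10.5  77.9  98.8] cam [ 0.512 -0.164  0.385]
cell_seat [(array([250.1, 165.5]), 0.96, array([ 0.5959, -0.1892,  0.012 ]))]
cap_top [(array([252.4, 166.8]), 0.59, array([ 0.593 , -0.1849,  0.036 ]))]
pusher_grip [(array([250.9, 247. ]), 0.68, array([ 0.6176, -0.1919,  0.2   ]))]
cell [(array([496.5,  37.6]), 0.69, array([0.5041, 0.1836, 0.    ])), (array([253.7, 164. ]), 0.59, array([ 0.5977, -0.1842,  0.    ]))]
2741 ((592.387939453125, -183.63848876953125), (94.57382202148438, 93.9021224975586), 0.22156685590744019)
```

View pics/c2.png

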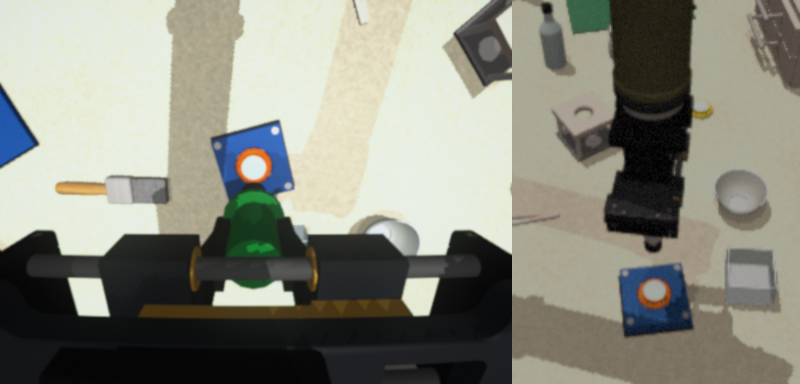

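The wrist view shows the cover at (253,166) in the cell, with the pusher held upright at (252,240). The side crop on the right shows the black foot at (653,245) above the cell. I'll measure the foot's height from the side depth.

Run:
```python
from h import *
d=np.load('s2.npz'); c,T=c2w('side'); P=cloud(c,T,d['dep']); im=d['im']
for r in range(228,256):
    q=[(u,) for u in range(245,272) if d['dep'][r,u]>0 and P[r,u,2]>.06]
    if q:
        us=[x[0] for x in q]; p=P[r,us]
        print(r,us[0],us[-1],p[:,1].max().round(3),np.median(p,0).round(3),p[:,0].min().round(3),p[:,0].max().round(3),im[r,us[len(us)//2]], atz(c,T,((us[0]+us[-1])/2,r+.5),.15).round(3))
```

```text
228 245 271 -0.272 [ 0.584 -0.278  0.33 ] 0.564 0.604 [19 11 16] [ 0.598 -0.146  0.15 ]
229 245 271 -0.27 [ 0.584 -0.278  0.328] 0.564 0.604 [23 24 23] [ 0.598 -0.148  0.15 ]
230 245 271 -0.27 [ 0.584 -0.275  0.321] 0.564 0.604 [5 8 0] [ 0.598 -0.151  0.15 ]
231 245 271 -0.265 [ 0.584 -0.277  0.319] 0.564 0.604 [0 0 0] [ 0.597 -0.154  0.15 ]
232 245 271 -0.264 [ 0.585 -0.269  0.307] 0.564 0.605 [ 1 10  0] [ 0.597 -0.156  0.15 ]
233 245 271 -0.264 [ 0.585 -0.27   0.305] 0.564 0.604 [3 0 4] [ 0.597 -0.159  0.15 ]
234 245 271 -0.264 [ 0.584 -0.27   0.302] 0.564 0.606 [1 0 9] [ 0.596 -0.162  0.15 ]
235 245 271 -0.265 [ 0.585 -0.269  0.299] 0.564 0.606 [1 7 5] [ 0.596 -0.164  0.15 ]
236 248 271 -0.265 [ 0.587 -0.27   0.297] 0.568 0.606 [ 6 16 13] [ 0.599 -0.167  0.15 ]
237 252 271 -0.185 [ 0.591 -0.271  0.295] 0.581 0.606 [23 13 13] [ 0.603 -0.17   0.15 ]
238 252 271 -0.187 [ 0.597 -0.195  0.184] 0.581 0.606 [66 63 56] [ 0.603 -0.173  0.15 ]
239 253 263 -0.19 [ 0.593 -0.193  0.178] 0.583 0.603 [81 74 71] [ 0.595 -0.175  0.15 ]
240 253 263 -0.179 [ 0.593 -0.194  0.175] 0.584 0.605 [82 78 72] [ 0.595 -0.177  0.15 ]
241 253 263 -0.181 [ 0.593 -0.183  0.156] 0.583 0.605 [86 79 73] [ 0.594 -0.18   0.15 ]
242 253 263 -0.184 [ 0.593 -0.186  0.157] 0.583 0.604 [76 70 66] [ 0.594 -0.182  0.15 ]
243 253 263 -0.186 [ 0.593 -0.187  0.156] 0.583 0.604 [56 51 49] [ 0.594 -0.185  0.15 ]
244 253 263 -0.187 [ 0.593 -0.19   0.157] 0.583 0.604 [19 17 18] [ 0.593 -0.187  0.15 ]
245 253 262 -0.187 [ 0.592 -0.192  0.156] 0.583 0.601 [22 18 12] [ 0.592 -0.19   0.15 ]
246 254 262 -0.189 [ 0.593 -0.193  0.154] 0.585 0.602 [15 13 11] [ 0.593 -0.192  0.15 ]
247 256 260 -0.193 [ 0.593 -0.194  0.15 ] 0.589 0.597 [51 49 39] [ 0.593 -0.195  0.15 ]
```

The foot's underside is at z ≈ 0.150, 49–50 mm below the pusher's origin. Contact should come after about 0.113 m of descent, and home after about 0.123 m. I'll stop a few mm short of contact first.

>>> drive_tool(
  moves="0 -0.0015 0.02 0 -1;0 -0.0015 0.05 0 -1;0 -0.0015 0.08 0 -1;0 -0.0015 0.098 0 -1;0 -0.0015 0.105 0 -1;0 -0.0015 0.108 0 -1;0 -0.0015 0.108 0 -1;0 -0.0015 0.108 0 -1",
)

```text
time_s: 7.3
tool_pos: [0.594, -0.1847, 0.1159]
tool_rot: [180.0, 0.1, 166.0]
force: [-0.8, -0.1, -1.5]
grip_width: 0.0309
```

Run:
```python
from h import *
o=get_obs(); print(o['force'],o['tool_pos'])
s,d=read_camera('side'); cv2.imwrite('pics/s3.png',cv2.resize(s[200:320,190:330],None,fx=4,fy=4,interpolation=cv2.INTER_CUBIC)[...,::-1])
```

```text
[-0.82486141 -0.11043264 -1.45781906] [ 0.59399829 -0.18473158  0.11589298]
```

View pics/s3.png

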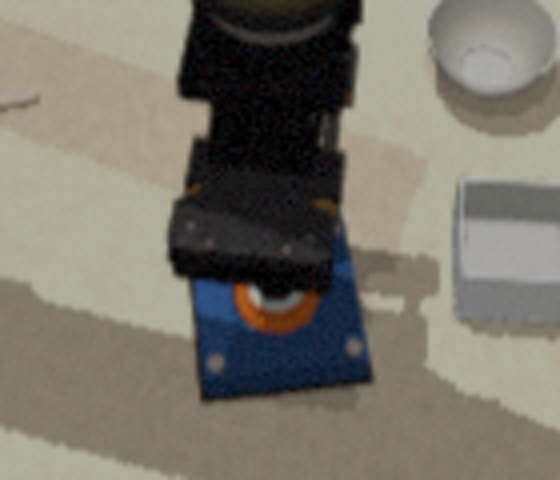

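The foot is at about (280,285), over the cover's pale window, and it looks central with a few mm of gap left. I'll go down in fine steps and watch the force.

>>> drive_tool(
  moves="0 0 0.001 0 -1;0 0 0.002 0 -1;0 0 0.003 0 -1;0 0 0.004 0 -1;0 0 0.005 0 -1;0 0 0.005 0 -1;0 0 0.005 0 -1;0 0 0.005 0 -1",
)

```text
time_s: 8.15
tool_pos: [0.5933, -0.1845, 0.1097]
tool_rot: [180.0, 0.0, 166.0]
force: [0.3, 0.0, 1.0]
grip_width: 0.0308
```

>>> drive_tool(
  moves="0 0 0.0005 0 -1;0 0 0.001 0 -1;0 0 0.0015 0 -1;0 0 0.002 0 -1;0 0 0.002 0 -1;0 0 0.002 0 -1;0 0 0.002 0 -1;0 0 0.002 0 -1",
)

```text
time_s: 8.95
tool_pos: [0.5932, -0.1844, 0.1075]
tool_rot: [180.0, 0.0, 166.0]
force: [-0.5, 0.4, 1.6]
grip_width: 0.031
```

>>> drive_tool(
  moves="0 0 0.0005 0 -1;0 0 0.001 0 -1;0 0 0.0015 0 -1;0 0 0.0015 0 -1;0 0 0.0015 0 -1;0 0 0.0015 0 -1;0 0 0.0015 0 -1;0 0 0.0015 0 -1",
)

```text
time_s: 9.75
tool_pos: [0.5928, -0.1844, 0.1057]
tool_rot: [180.0, -0.0, 166.0]
force: [0.9, -0.6, -2.1]
grip_width: 0.031
```

>>> drive_tool(
  moves="0 0 0.0005 0 -1;0 0 0.001 0 -1;0 0 0.0015 0 -1;0 0 0.0015 0 -1;0 0 0.0015 0 -1;0 0 0.0015 0 -1;0 0 0.0015 0 -1;0 0 0.0015 0 -1",
)

```text
time_s: 10.55
tool_pos: [0.5931, -0.1845, 0.1045]
tool_rot: [180.0, -0.0, 166.0]
force: [0.3, 0.4, -1.3]
grip_width: 0.031
```

>>> drive_tool(
  moves="0 0 0.0005 0 -1;0 0 0.001 0 -1;0 0 0.0015 0 -1;0 0 0.0015 0 -1;0 0 0.0015 0 -1;0 0 0.0015 0 -1;0 0 0.0015 0 -1;0 0 0.0015 0 -1",
)

```text
time_s: 11.35
tool_pos: [0.5932, -0.1845, 0.1031]
tool_rot: [180.0, 0.0, 166.0]
force: [-0.9, 0.3, -2.1]
grip_width: 0.031
```

There is no force now, so the cover has clicked and dropped ahead of the foot. I'll search for the floor in smaller steps.

>>> drive_tool(
  moves="0 0 0.0003 0 -1;0 0 0.0006 0 -1;0 0 0.001 0 -1;0 0 0.001 0 -1;0 0 0.001 0 -1;0 0 0.001 0 -1;0 0 0.001 0 -1;0 0 0.001 0 -1",
)

```text
time_s: 12.15
tool_pos: [0.5932, -0.1845, 0.1021]
tool_rot: [180.0, 0.0, 166.0]
force: [-0.0, 0.1, -1.5]
grip_width: 0.031
```

>>> drive_tool(
  moves="0 0 0.0003 0 -1;0 0 0.0006 0 -1;0 0 0.001 0 -1;0 0 0.001 0 -1;0 0 0.001 0 -1;0 0 0.001 0 -1;0 0 0.001 0 -1;0 0 0.001 0 -1",
)

```text
time_s: 12.95
tool_pos: [0.5932, -0.1844, 0.1011]
tool_rot: [180.0, 0.0, 166.0]
force: [-0.2, 0.3, -1.2]
grip_width: 0.0312
```

>>> drive_tool(
  moves="0 0 0.0003 0 -1;0 0 0.0006 0 -1;0 0 0.0006 0 -1;0 0 0.0006 0 -1;0 0 0.0006 0 -1;0 0 0.0006 0 -1;0 0 0.0006 0 -1;0 0 0.0006 0 -1",
)

```text
time_s: 13.75
tool_pos: [0.5932, -0.1845, 0.1006]
tool_rot: [180.0, 0.0, 166.0]
force: [-0.8, 0.6, -0.6]
grip_width: 0.0308
```

>>> drive_tool(
  moves="0 0 0.0003 0 -1;0 0 0.0006 0 -1;0 0 0.0006 0 -1;0 0 0.0006 0 -1;0 0 0.0006 0 -1;0 0 0.0006 0 -1;0 0 0.0006 0 -1;0 0 0.0006 0 -1",
)

```text
time_s: 14.55
tool_pos: [0.5934, -0.1846, 0.1005]
tool_rot: [180.0, 0.0, 166.0]
force: [-1.2, 0.3, 4.8]
grip_width: 0.0312
```

Floor contact is at about 6.5 N net over the −1.7 N free baseline. I'll add load gently.

>>> drive_tool(
  moves="0 0 0.0002 0 -1;0 0 0.0004 0 -1;0 0 0.0004 0 -1;0 0 0.0004 0 -1;0 0 0.0004 0 -1;0 0 0.0004 0 -1;0 0 0.0004 0 -1;0 0 0.0004 0 -1",
)

```text
time_s: 15.35
tool_pos: [0.5935, -0.1846, 0.1005]
tool_rot: [180.0, 0.1, 166.0]
force: [-1.0, 1.0, 7.7]
grip_width: 0.0311
```

>>> drive_tool(
  moves="0 0 0.0002 0 -1;0 0 0.0004 0 -1;0 0 0.0006 0 -1;0 0 0.0006 0 -1;0 0 0.0006 0 -1;0 0 0.0006 0 -1;0 0 0.0006 0 -1;0 0 0.0006 0 -1",
)

```text
time_s: 16.15
tool_pos: [0.5937, -0.1846, 0.1004]
tool_rot: [180.0, 0.1, 166.0]
force: [-3.9, 1.2, 9.2]
grip_width: 0.031
```

Run:
```python
from h import *
f=[]
for _ in range(3):
    f.append(get_obs()['force'][2]); read_camera('wrist')
o=get_obs(); f.append(o['force'][2]); print(np.round(f,2),o['tool_pos'],o['time_s'])
```

```text
[ 9.17 10.2  10.67 10.76] [ 0.59366442 -0.18467809  0.10043477] 16.3
```

>>> drive_tool(
  moves="0 0 0.0002 0 -1;0 0 0.0004 0 -1;0 0 0.0005 0 -1;0 0 0.0005 0 -1;0 0 0.0005 0 -1;0 0 0.0005 0 -1;0 0 0.0005 0 -1;0 0 0.0005 0 -1",
)

```text
time_s: 17.1
tool_pos: [0.5938, -0.1847, 0.1005]
tool_rot: [180.0, 0.1, 166.0]
force: [-3.0, 0.8, 10.9]
grip_width: 0.0311
```

Run:
```python
from h import *
f=[]
for _ in range(6):
    f.append(get_obs()['force'][2]); read_camera('wrist')
o=get_obs(); f.append(o['force'][2]); print(np.round(f,2),o['tool_pos'],o['tool_rot'],o['time_s'])
```

```text
[10.85 12.03 12.26 12.16 12.34 12.61 12.59] [ 0.59376357 -0.1847196   0.10043804] [1.79954983e+02 9.25100772e-02 1.65973325e+02] 17.4
```

About 14.2 N net. I'll add a touch more and hold for a full call.

>>> drive_tool(
  moves="0 0 0.0002 0 -1;0 0 0.0003 0 -1;0 0 0.0003 0 -1;0 0 0.0003 0 -1;0 0 0.0003 0 -1;0 0 0.0003 0 -1;0 0 0.0003 0 -1;0 0 0.0003 0 -1",
)

```text
time_s: 18.2
tool_pos: [0.5939, -0.1847, 0.1004]
tool_rot: [179.9, 0.1, 166.0]
force: [-4.0, 1.3, 13.8]
grip_width: 0.0311
```

>>> drive_tool(
  moves="0 0 0 0 -1;0 0 0 0 -1;0 0 0 0 -1;0 0 0 0 -1;0 0 0 0 -1;0 0 0 0 -1;0 0 0 0 -1;0 0 0 0 -1",
)

```text
time_s: 19.0
tool_pos: [0.5939, -0.1848, 0.1004]
tool_rot: [179.9, 0.1, 166.0]
force: [-3.5, 1.1, 13.5]
grip_width: 0.0311
```

The hold was about 15.4 N. Next I raise the pusher and check the cover.

>>> drive_tool(
  moves="0 0 -0.003 0 -1;0 0 -0.015 0 -1;0 0 -0.045 0 -1;0 0 -0.085 0 -1;0 0.0015 -0.1145 0 -1;0 0.0015 -0.1245 0 -1;0 0.0015 -0.1245 0 -1;0 0.0015 -0.1245 0 -1",
)

```text
time_s: 19.8
tool_pos: [0.5927, -0.1827, 0.2207]
tool_rot: [-180.0, -0.1, 166.0]
force: [-0.3, -0.2, -1.3]
grip_width: 0.0309
```

Run:
```python
from w import *
o,im,dep,c,T,P=look('w4',[('cap_top',.026),('cell_seat',.012)])
w2=np.load('w2.npz')['im']
s,d=read_camera('side'); cs,Ts=c2w('side'); Q=cloud(cs,Ts,d)
for tag,dd,pp,cc in[('wrist',dep,P,im),('side',d,Q,s),]:
    rr=np.hypot(pp[...,0]-.593,pp[...,1]+.184)
    a=(dd>0)&(rr<.017)&(pp[...,2]<.06); b=(dd>0)&(rr>.03)&(rr<.046)&(pp[...,2]<.06)&(pp[...,2]>.015)
    print(tag,a.sum(),np.median(pp[a][:,2]).round(4),b.sum(),np.median(pp[b][:,2]).round(4))
S=np.load('s2.npz'); pp=cloud(cs,Ts,S['dep']); rr=np.hypot(pp[...,0]-.593,pp[...,1]+.184)
a=(rr<.017)&(pp[...,2]<.06); b=(rr>.03)&(rr<.046)&(pp[...,2]<.06)&(pp[...,2]>.015); print('before side',np.median(pp[a][:,2]),np.median(pp[b][:,2]))
f=lambda i:cv2.resize(i[100:220,190:320],None,fx=3,fy=3,interpolation=cv2.INTER_CUBIC)
cv2.imwrite('pics/c4.png',np.hstack([f(w2),f(im)])[...,::-1])
```

```text
19.8 [ 0.5927 -0.1827  0.2207] [-1.8000e+02 -1.5000e-01  1.6598e+02] [-15.9  17.   37.8  88.9 -10.5  77.8  98.9] cam [ 0.511 -0.164  0.384]
cap_top [(array([255.7, 166.1]), 0.73, array([ 0.5944, -0.1813,  0.026 ]))]
cell_seat [(array([253.6, 161.7]), 0.89, array([ 0.5907, -0.1834,  0.012 ])), (array([253.2, 214.5]), 0.65, array([ 0.6703, -0.2038,  0.012 ]))]
wrist 460 0.0265 1677 0.0264
side 150 0.0267 612 0.0266
before side 0.03590590028747542 0.026589751444339615
```

View pics/c4.png

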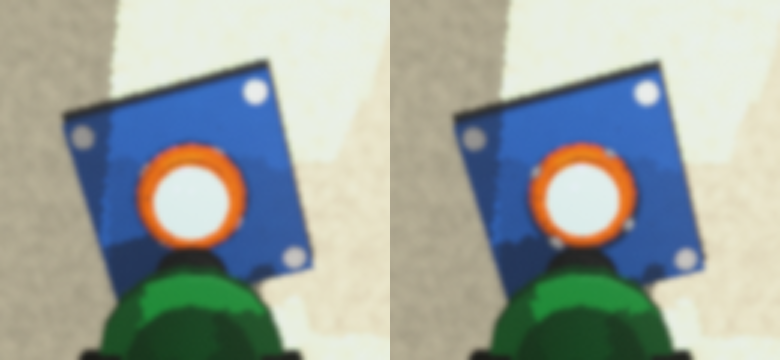

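Left is before, right is after. The cover at (583,196) now has all four balls showing around it, and depth shows it level with the block top (0.0265 against 0.0264 m). It is home, so I'm returning the pusher along the same path.

>>> drive_tool(
  moves="0.02 0.035 0 0 -1;0.04 0.075 0 0 -1;0.06 0.115 0 0 -1;0.08 0.15 0 0 -1;0.1 0.19 0 0 -1;0.12 0.225 0 0 -1;0.14 0.265 0 0 -1;0.155 0.295 0 0 -1",
)

```text
time_s: 20.8
tool_pos: [0.5131, 0.1438, 0.2218]
tool_rot: [180.0, -0.1, 166.1]
force: [1.0, -0.4, -2.3]
grip_width: 0.0312
```

>>> drive_tool(
  moves="0.012 0.02 0 0 -1;0.019 0.033 0 0 -1;0.019 0.033 0 0 -1;0.019 0.033 0 0 -1;0.019 0.033 0 0 -1;0.019 0.033 0 0 -1;0.019 0.033 0 0 -1;0.019 0.033 0 0 -1",
)

```text
time_s: 21.6
tool_pos: [0.5044, 0.1768, 0.2226]
tool_rot: [180.0, 0.0, 165.9]
force: [-0.7, 0.9, -1.3]
grip_width: 0.031
```

Run:
```python
from w import *
o,im,dep,c,T,P=look('w5',[('stand_seat',.07)])
s,d=read_camera('side'); cs,Ts=c2w('side')
print([(r['conf'],atz(cs,Ts,r['uv'],.07).round(4)) for r in pinpoint('side','stand_seat')[:2]])
cv2.imwrite('pics/s5.png',cv2.resize(s[90:210,150:290],None,fx=4,fy=4,interpolation=cv2.INTER_CUBIC)[...,::-1])
```

```text
21.6 [0.5044 0.1768 0.2226] [1.7999e+02 1.0000e-02 1.6592e+02] [-43.8   4.1  22.8 100.4  -1.6  75.9  55.3] cam [0.423 0.196 0.385]
stand_seat [(array([256.6, 174. ]), 0.86, array([0.5067, 0.1788, 0.07  ]))]
[]
```

View pics/s5.png

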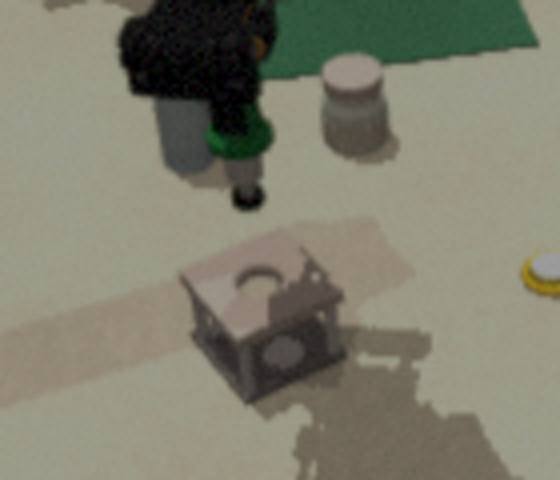

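The foot at (247,195) hangs above the stand's hole at about (262,285). The hole is at about (0.506, 0.180), so a 1 mm nudge fits. I'll go down in stages and watch the force.

>>> drive_tool(
  moves="0 0.001 0.02 0 -1;0 0.001 0.05 0 -1;0 0.001 0.07 0 -1;0 0.001 0.08 0 -1;0 0.001 0.09 0 -1;0 0.001 0.1 0 -1;0 0.001 0.11 0 -1;0 0.001 0.115 0 -1",
)

```text
time_s: 22.6
tool_pos: [0.5043, 0.1783, 0.1069]
tool_rot: [-180.0, -0.0, 166.0]
force: [0.4, -0.5, -0.5]
grip_width: 0.0311
```

>>> drive_tool(
  moves="0 0 0.004 0 -1;0 0 0.008 0 -1;0 0 0.011 0 -1;0 0 0.013 0 -1;0 0 0.014 0 -1;0 0 0.0145 0 -1;0 0 0.0145 0 -1;0 0 0.0145 0 -1",
)

```text
time_s: 23.4
tool_pos: [0.5045, 0.1784, 0.0932]
tool_rot: [180.0, 0.0, 166.0]
force: [0.4, -0.3, -2.1]
grip_width: 0.031
```

>>> drive_tool(
  moves="0 0 0.0005 0 -1;0 0 0.0008 0 -1;0 0 0.0008 0 -1;0 0 0.0008 0 -1;0 0 0.0008 0 -1;0 0 0.0008 0 -1;0 0 0.0008 0 -1;0 0 0.0008 0 -1",
)

```text
time_s: 24.2
tool_pos: [0.5046, 0.1784, 0.0926]
tool_rot: [180.0, 0.0, 166.0]
force: [-1.4, 0.4, 3.8]
grip_width: 0.0311
```

Seated: the force rose to +3.8 N at the original grip height. I'll release, then retreat upward.

>>> drive_tool(
  moves="0 0 0 0 0.2;0 0 0 0 0.6;0 0 0 0 1;0 0 0 0 1;0 0 0 0 1;0 0 0 0 1;0 0 0 0 1;0 0 0 0 1",
)

```text
time_s: 25.0
tool_pos: [0.5044, 0.1784, 0.0923]
tool_rot: [180.0, 0.0, 166.0]
force: [-0.4, -0.2, -0.1]
grip_width: 0.0838
```

>>> drive_tool(
  moves="0 0 -0.01 0 1;0 0 -0.04 0 1;0 0 -0.08 0 1;0 0 -0.12 0 1;0.02 0.01 -0.15 0 1;0.03 0.02 -0.17 0 1;0.03 0.02 -0.17 0 1;0.03 0.02 -0.17 0 1",
)

```text
time_s: 25.8
tool_pos: [0.4804, 0.2048, 0.2626]
tool_rot: [180.0, 0.1, 166.0]
force: [-0.5, -0.4, -0.3]
grip_width: 0.0868
```

Run:
```python
from w import *
o,im,dep,c,T,P=look('w6',[('stand_seat',.07),('pusher',.07),('pusher_grip',.112)])
s,d=read_camera('side'); cs,Ts=c2w('side'); Q=cloud(cs,Ts,d)
for t,I,p,D in(('w',im,P,dep),('s',s,Q,d)):
    hsv=cv2.cvtColor(I,cv2.COLOR_RGB2HSV); m=(hsv[...,0]>40)&(hsv[...,0]<85)&(hsv[...,1]>100)&(D>0)&(abs(p[...,0]-.504)<.06)&(abs(p[...,1]-.178)<.06)&(p[...,2]>.126)
    print(t,m.sum(),np.median(p[m],0).round(4),((p[m].min(0)+p[m].max(0))/2).round(4))
rr=np.hypot(Q[...,0]-.593,Q[...,1]+.184);print('cap',np.median(Q[(rr<.017)&(d>0)][:,2]),np.median(Q[(rr>.03)&(rr<.046)&(Q[...,2]>.015)][:,2]))
cv2.imwrite('pics/f6.png',np.hstack([cv2.resize(s[90:210,150:290],(448,384)),im[90:384,160:400][:294,:]if 0 else cv2.resize(im[60:240,130:350],(352,288),interpolation=cv2.INTER_CUBIC).__class__((384,352,3),np.uint8)*0+cv2.resize(im[60:276,140:338],(352,384))])[...,::-1])
```

```text
25.8 [0.4804 0.2048 0.2626] [1.7997e+02 5.0000e-02 1.6600e+02] [-46.5   1.3  20.9  98.4  -0.5  80.3  50.5] cam [0.398 0.223 0.425]
stand_seat [(array([239.6, 184.2]), 0.66, array([0.5022, 0.1779, 0.07  ]))]
pusher []
pusher_grip [(array([235.6, 194.5]), 0.63, array([0.5018, 0.1749, 0.112 ])), (array([117.6, 134.8]), 0.58, array([0.3952, 0.0583, 0.112 ]))]
w 508 [0.5001 0.1783 0.1345] [0.4804 0.1914 0.2554]
s 236 [0.4925 0.1624 0.3848] [0.481  0.1635 0.3165]
cap 0.026534517140058833 0.026527205451639446
```

View pics/f6.png

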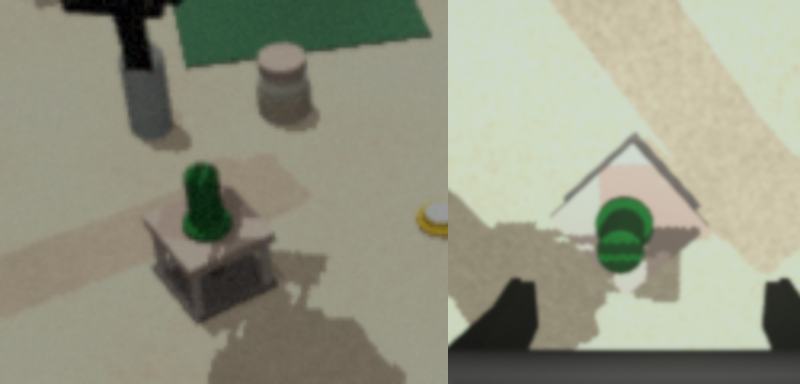

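The pusher stands upright in its stand with its collar on the plate: left view (205,210), right view (622,230). The gripper is clear and the spray and jar are undisturbed. Handing in.

```bash
python3 -c "
from cell import *
print(sign_off())"
```

```text
the job is handed in; nothing more can be done
None
```

The orange cover is pressed home in the cell and the pusher is back upright in its stand. I handed the job in at about 26 s; it reported no verdict.

- **Press:** After the cover clicked, I leaned on it for about 3 s at roughly 12–15.5 N, about 1 s of that at 15.4 N. The highest reading, corrected for the pusher's weight, was about 15.6 N. I only read the force between moves, so a short spike in between would not show.
- **Cover:** Depth readings put its top level with the block to 0.1 mm. It stood about 9 mm proud before, and all four balls are now visible around it.
- **Pusher:** It touched the plate at its original height, and the handle top measures 0.1345 m against 0.1344 m before. Its position matches the start to about 1.5 mm. I did not measure how far it sits from the hole's centre, but the hole's clearance limits that to about 4 mm.
- **Bystanders:** The spray and jar look unmoved in the last pictures. I did not re-measure the others, and the arm's path stayed clear of all of them.
- **Checks that failed:** In the last check, the network did not find the pusher's origin in the wrist picture. The side camera's handle measurement was also unusable because the mask caught the arm. I relied on the wrist depth and the pictures for the pusher's final position instead.

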